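# Stand the toppled powder jars on their stand and close the dust cover

### The job

Two closed powder jars have been knocked off the wooden jar stand and lie on their sides on the bench: stand both upright, caps up, on the stand, inside its low wooden edging beside the jar that is still standing there. Then lower the clear dust cover gently, without letting it drop, until it is fully shut over all three jars. Do not tip over the standing jar, and leave the water glass, the saucer and the bowl beside the work where they are.

Things in the scene. Friction and masses are not known exactly. Their poses are not given: they have to be found in the camera images.
- jar_tall: Lies on its side on the bench, to the left of the stand, cap end to the left or right, up to 30 degrees askew. Tallest jar. Closed screw-cap jar of powder, 51 mm in diameter, 68 mm high, about 110 g; the lower 57 mm is cylindrical glass body, then the cap, 44 mm in diameter. Origin: centre of the glass bottom; z axis runs from the bottom to the cap
- jar_short: Lies on its side on the bench, to the left of the stand, cap end to the left or right, up to 30 degrees askew. Shortest jar. Closed screw-cap jar of powder, 47 mm in diameter, 59 mm high, about 110 g; the lower 49 mm is cylindrical glass body, then the cap, 41 mm in diameter. Origin: centre of the glass bottom; z axis runs from the bottom to the cap
- jar_upright: Stands upright on the stand, toward its right-hand (-y) end, and stays there. Closed screw-cap jar of powder, 50 mm in diameter, 63 mm high, about 110 g; the lower 53 mm is cylindrical glass body, then the cap, 44 mm in diameter. Origin: centre of the glass bottom; z axis runs from the bottom to the cap
- stand: Fixed jar stand: pale wooden board 150 mm deep (x), 336 mm wide (y), 16 mm thick. Origin: centre of its underside, on the worktop; x points from its front (robot side) to its rear edge, y left, z up. A wooden edging 6 mm wide, 8 mm high on the board has its inner faces at x = -0.0345, 0.0455 and y = -0.146, 0.146; jars stand on the board within it
- cover (a joint): Hinge of the clear dust cover at the stand's rear edge, rad: 0 fully shut on the board, 1.54 to 1.67 at the start (raised, open side facing the robot), 1.7 end stop. The cover is a 4 mm clear box with no floor, 130 mm deep, 316 wide, 80 high, 500 g; shut, its top is 98 mm above the worktop. The hinge holds it half open; below about 0.25 rad it falls shut unless held
- cover_handle (a point): Middle of the steel bar handle on the cover's front wall: round bar 10 mm thick, 100 mm long, parallel to the stand's y, centreline 34 mm in front of the wall, on a post at each end. 74 mm above the worktop when shut; on top of the raised cover, about 0.2 m up, when open
- cover_hinge (a point): Middle of the cover's hinge line (fixed; the line runs along the stand's y, 18.5 mm above the worktop). With the cover shut the handle bar's middle lies 168 mm in front of it and 55 mm higher
- tumbler: bystander: clear water glass, 81 mm in diameter, 91 mm high, standing on the worktop. Origin: centre of its underside
- saucer_teal: bystander: small glazed saucer, 80 mm in diameter, 26 mm high. Origin: centre of its underside
- bowl_mint_b: bystander: fluted glazed bowl, 110 mm in diameter, 59 mm high. Origin: centre of its underside
- banding_wheel: Fixed cast turntable, 176 mm in diameter, 70 mm high, with a small vase of 112 mm diameter on it (top 260 mm above the worktop). Origin: centre of its underside

How it is judged:
By the outcome, as a careful person would: the job done as asked, in the order asked, and still so for the second after the job is handed in, with the robot touching nothing.
It also fails if it takes over 72 s, if anything falls off the work surface, if the arm or the gripper's body presses on something with over 40 N, if the wrist force passes 120 N, or if a joint passes its speed limit or range.

### The arm

A 6-joint arm with a two-finger parallel gripper is mounted at the origin on a cart in front of the work surface, level with it; the furniture and walls round the work are solid. World frame = base frame: x ahead of the robot, y to its left, z up, the work surface at z = 0. Lengths are in m, angles in rad, forces in N, time in s.
With the tool pointing down it reaches from about 0.25 to 0.725 m from the base axis. Payload 4 kg.
Tool frame: the origin (TCP) lies at the very end of the fingers, on their centre line; the grasp point (between the pads) lies 19 mm behind it; z points along the fingers, y is the line along which they close (so a half turn about z gives the same grasp; the last joint's range is limited). The gripper opens to 85 mm and grips with 20 to 120 N. Pads are 22 mm wide; open, the fingers measure 114 mm over their backs; the gripper's body (76 mm by 85 mm) begins 54 mm behind the grasp point. The pads swing forward as they close: fully open they stand 13 mm farther back than shut.
Start: joints at [-1.258, 0.241, 0.005, 1.335, 0, 1.571], TCP at [0.154, -0.476, 0.231] pointing down, gripper open.
Joint ranges: [-2.72, 2.72], [-1.05, 1.87], [-1.09, 1.28], [-1.99, 2.15], [-1.42, 1.44], [-3.14, 3.14]. Speed limits (rad/s): [2.79, 2.79, 3.14, 3.14, 3.14, 3.14].

### API

Orientations are given as a unit quaternion [x, y, z, w].
In Python, from workcell import * gives the robot as it stands. The module is installed in compiled form; this text tells all that it offers.
- The arm moves only by the tool send_rows, never from a script. Its argument "steps" is text: rows parted by semicolons, each of 7 numbers parted by spaces: the opening, from -1 (shut) to 1 (fully open), then the shift along the world's x, y, z in m, then the turn, a rotation vector about the world's x, y, z in rad. A call has exactly 5 rows; each row shifts and turns the commanded pose from where the row before left it; what a row does not reach is not made up. A row lasts 1/12 s, in which the tool goes at most 41.7 mm and 7.16 degrees, less where a joint would pass 70% of its speed; a pose out of reach is approached as far as the arm can. A call is refused whole if a number of a shift passes 0.0417 or a number of a turn 0.125, either way. A call with a gripper value outside its range is refused whole. The fingers move at their own pace and stop on an object; the grip force is fixed at half the most. Time passes only in rows, so rows that do not move let the fingers close, or fill a call up. It gives the time, the measured TCP pose, the force, the opening and the grip force at its end, in the units of the state.
- get_obs(): the state, without advancing time (a new reading comes with each control period).
- camera(name): name is "scene" or "top" or "wrist"; returns a dict with "frame" (400x640x3 uint8, red, green, blue), "range_z" (400x640 float32, m along the optical axis (not along the pixel's ray), 0 where there is no reading), "camera_matrix" (3x3 intrinsics, pixels), "extrinsics" (4x4, takes a point from world to camera coordinates); the wrist camera has in their place "T_tool_cam" (4x4, takes a point from camera to tool coordinates, whose origin is the TCP and whose axes are the flange's). Camera axes: x right, y down, z forward; pixel columns grow to the right and rows downward; lengths in m; the calibration is good to about 2 mm. A picture is of the moment at which its call begins: read the wrist's pose just before it.
- job_done(): hands the job in; it is judged then, once.
The state is a dict: "clock": time; "joint_pos": joint angles; "joint_vel": joint speeds; "tau": joint torques, N m; "eef_pos": TCP position; "tool_rot": TCP orientation; "ft_force": force on the tool from outside, world axes, zero at the start; "ft_torque": the same for the moment, N m; "grip_width": finger opening in m; "grasp_force": force on a finger pad.
Only numpy, scipy, OpenCV 4.12 (cv2) and the standard library are available. Lean on these libraries where they do the work, as an engineer would, in place of code of your own. Each camera call takes 0.05 s, during which the arm holds its last target. There are 200 camera calls.

## Working session

There is one attempt and no reset: what is moved stays moved. The work goes in short steps, Python scripts to look and compute and a tool call to move; the robot and the scene stay as the last step left them, time stands still between calls to the robot, and variables do not carry over. Pictures are saved under pics/ and viewed, at most 12 in all, crops included, and the job is handed in when it is done.

Besides the shell and the picture viewer there is one more tool, called after "Request:" by a JSON object that holds its "op" and its "data", one argument or row to a line. send_rows: Moves the arm, as the interface text tells. Its arguments: {"type":"object","properties":{"steps":{"type":"string"}},"required":["steps"]}

```bash
mkdir -p pics; cat > h.py <<'E'
from workcell import *
import numpy as np, cv2
def pts(c):
    K=c["camera_matrix"];z=c["range_z"];v,u=np.mgrid[0:z.shape[0],0:z.shape[1]]
    P=np.stack([(u-K[0,2])*z/K[0,0],(v-K[1,2])*z/K[1,1],z],-1)
    T=np.linalg.inv(c["extrinsics"]);W=P@T[:3,:3].T+T[:3,3];W[z<=0]=np.nan
    return W
def ray(c,u,v,h):
    K=c["camera_matrix"];T=np.linalg.inv(c["extrinsics"])
    d=T[:3,:3]@np.linalg.solve(K,[u,v,1.]);o=T[:3,3];return o+d*(h-o[2])/d[2]
E
python3 - <<'E'
from h import *
o=get_obs();print({k:np.round(v,3) for k,v in o.items()})
for n in("scene","top"):
    c=camera(n);cv2.imwrite(f"pics/{n}0.png",c["frame"][...,::-1]);np.savez(n+"0.npz",**c)
    print(n,np.round(np.linalg.inv(c["extrinsics"]),3).tolist(),c["camera_matrix"].tolist())
E
```

```text
{'clock': np.float64(0.0), 'joint_pos': array([-1.258,  0.241,  0.004,  1.335,  0.   ,  1.571]), 'joint_vel': array([-0.001,  0.   , -0.   ,  0.001,  0.   , -0.002]), 'tau': array([ 0.0000e+00, -3.7232e+01,  2.5241e+01,  1.7000e-02, -0.0000e+00,
        0.0000e+00]), 'eef_pos': array([ 0.154, -0.475,  0.23 ]), 'tool_rot': array([ 0.988,  0.156, -0.   , -0.001]), 'ft_force': array([-0.6  , -0.255,  0.012]), 'ft_torque': array([0.041, 0.003, 0.019]), 'grasp_force': np.float64(0.0), 'grip_width': np.float64(0.085)}
scene [[-0.701, -0.514, 0.494, -0.308], [-0.713, 0.519, -0.472, 0.88], [-0.014, -0.683, -0.73, 1.319], [0.0, 0.0, 0.0, 1.0]] [[520.4032195605315, 0.0, 327.40861424806917], [0.0, 520.4032195605315, 199.31236347931474], [0.0, 0.0, 1.0]]
top [[-0.022, -0.996, 0.09, 0.455], [-0.999, 0.019, -0.029, 0.102], [0.028, -0.091, -0.995, 1.021], [0.0, 0.0, 0.0, 1.0]] [[361.8449626726955, 0.0, 318.78560265176424], [0.0, 361.8449626726955, 202.4519261723618], [0.0, 0.0, 1.0]]
```

View pics/scene0.png

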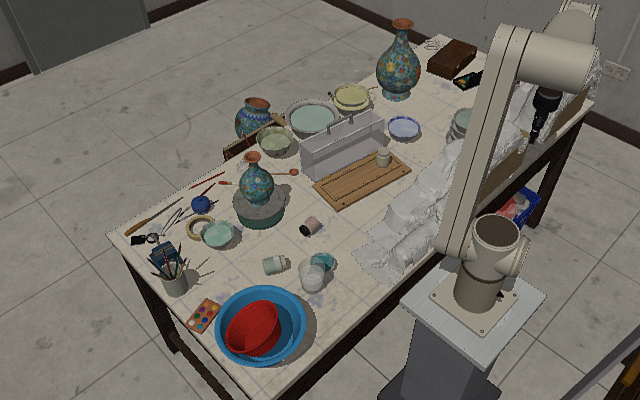

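View pics/top0.png

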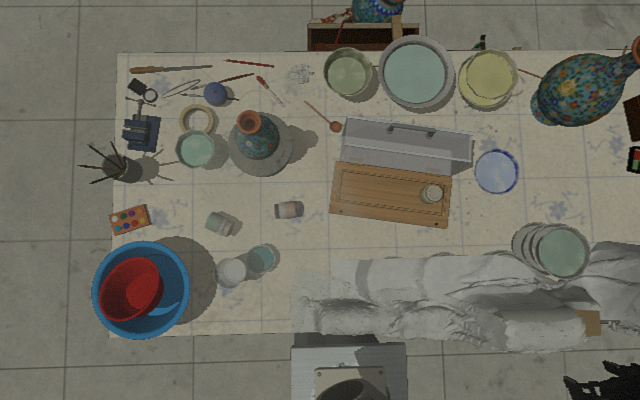

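Scene shows the raised cover (340,145), the stand (365,180) and fallen jars near (312,225) and (275,264). In the top view the jars are at (222,223) and (289,210), the stand at (390,195) and the upright jar at (432,193). Next I'll zoom in on the jars and measure.

```bash
python3 - <<'E'
from h import *
t=np.load("top0.npz");s=np.load("scene0.npz")
a=cv2.resize(t["frame"][180:270,190:320],None,fx=6,fy=6,interpolation=cv2.INTER_CUBIC)[:300]
a=cv2.resize(t["frame"][190:250,200:310],(792,432)[:2],interpolation=cv2.INTER_CUBIC)
b=cv2.resize(s["frame"][210:280,260:330],(400,400))
a=cv2.resize(a,(550,300));b=cv2.resize(b,(400,400))
im=np.zeros((600,800,3),np.uint8);im[:300,:550]=a
im[300:600,:400]=cv2.resize(s["frame"][205:280,250:350],(400,300),interpolation=cv2.INTER_CUBIC)
im[300:600,400:800]=cv2.resize(t["frame"][115:235,320:480],(400,300),interpolation=cv2.INTER_CUBIC)
cv2.imwrite("pics/c0.png",im[...,::-1])
W=pts(t)
def p(u,v): return np.round(np.nanmedian(W[v-1:v+2,u-1:u+2].reshape(-1,3),0),3)
for n,(u,v) in dict(bench=(310,230),jA=(218,222),jB=(285,210),jBcap=(298,209),up=(432,193),stFL=(345,205),stC=(390,200),handle=(412,130),vase=(250,122),wheel=(280,155),cloth1=(330,280),cloth2=(400,270),cloth3=(480,265),cloth4=(380,310),cloth5=(300,280),tumbler=(232,270),saucer=(262,258),plate=(497,170)).items(): print(n,p(u,v))
ws=W.copy();
# height map of cloth by x,y
m=(W[...,2]>0.015)
for x in np.arange(.1,.45,.05):
    print(round(x,2),[ (lambda q: round(float(np.nanmax(q)),2) if q.size else None)(W[...,2][(abs(W[...,0]-x)<.025)&(abs(W[...,1]-y)<.05)]) for y in np.arange(.5,-.6,-.1)])
E
```

```text
bench [ 0.47   0.098 -0.001]
jA [0.495 0.343 0.051]
jB [0.524 0.165 0.046]
jBcap [ 0.53   0.131 -0.002]
up [ 0.559 -0.226  0.077]
stFL [ 0.537 -0.001  0.015]
stC [ 0.549 -0.128  0.015]
handle [ 0.709 -0.158  0.147]
vase [0.745 0.245 0.114]
wheel [0.67  0.175 0.068]
cloth1 [0.33  0.046 0.003]
cloth2 [ 0.358 -0.137  0.06 ]
cloth3 [ 0.371 -0.33   0.105]
cloth4 [ 0.258 -0.079  0.063]
cloth5 [0.332 0.129 0.004]
tumbler [0.369 0.305 0.054]
saucer [0.395 0.232 0.013]
plate [ 0.626 -0.427  0.037]
0.1 [None, None, None, 0.0, 0.26, 0.02, 0.02, 0.0, None, 0.3, None]
0.15 [None, None, None, 0.0, 0.26, 0.33, 0.0, 0.0, None, 0.4, 0.34]
0.2 [0.1, 0.0, 0.0, 0.01, 0.08, 0.08, 0.11, 0.12, 0.25, 0.4, 0.4]
0.25 [0.14, 0.1, 0.0, 0.01, 0.08, 0.08, 0.11, 0.12, 0.25, 0.25, 0.25]
0.3 [0.14, 0.1, 0.0, 0.01, 0.03, 0.06, 0.08, 0.11, 0.22, 0.23, 0.23]
0.35 [0.13, 0.1, 0.09, 0.03, 0.01, 0.06, 0.07, 0.09, 0.14, 0.13, 0.15]
0.4 [0.1, 0.1, 0.09, 0.03, 0.0, 0.04, 0.07, 0.09, 0.12, 0.12, 0.15]
```

View pics/c0.png

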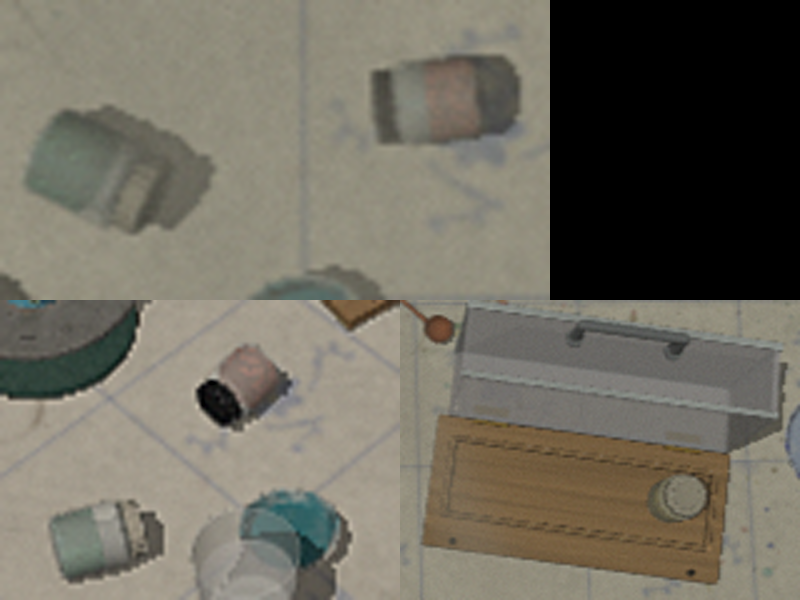

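The crop shows the green tall jar with its beige cap toward -y (lower right). The pink short jar has its black cap toward +y (left). Next I'll fit their axes, the stand and the handle from both cameras.

```bash
python3 - <<'E'
from h import *
t=np.load("top0.npz");s=np.load("scene0.npz")
Ws={n:pts(c) for n,c in(("top",t),("scene",s))}
print("bench z",{n:np.round([np.nanmedian(W[...,2][(abs(W[...,0]-.5)<.04)&(abs(W[...,1]-.24)<.03)]),],4) for n,W in Ws.items()})
for nm,c in(("A",(.49,.335)),("B",(.525,.16))):
  for n,W in Ws.items():
    m=(np.hypot(W[...,0]-c[0],W[...,1]-c[1])<.06)&(W[...,2]>.014)
    P=W[m];q=P[:,:2].astype(np.float32)
    r=cv2.minAreaRect(q); b=cv2.boxPoints(r)
    top=P[P[:,2]>np.percentile(P[:,2],97)-.006]
    d=np.linalg.svd(q-q.mean(0),full_matrices=False)[2][0]
    dt=np.linalg.svd(top[:,:2]-top[:,:2].mean(0),full_matrices=False)[2][0]
    print(nm,n,m.sum(),"c",np.round(r[0],4),"size",np.round(r[1],4),"ang",round(r[2],1),"box",np.round(b,3).tolist(),"zmax",round(float(np.percentile(P[:,2],98)),4),"pca",np.round(np.degrees(np.arctan2(d[1],d[0])),1),np.round(np.degrees(np.arctan2(dt[1],dt[0])),1),"topmean",np.round(top.mean(0),4))
# stand
for n,c in(("top",t),("scene",s)):
  W=Ws[n];hsv=cv2.cvtColor(c["frame"],cv2.COLOR_RGB2HSV)
  m=((hsv[...,0]>8)&(hsv[...,0]<20)&(hsv[...,1]>85)&(W[...,2]>.008)&(W[...,2]<.03)&(abs(W[...,0]-.57)<.13)&(abs(W[...,1]+.13)<.2)).astype(np.uint8)
  k=max(cv2.findContours(m,0,1)[0],key=cv2.contourArea)[:,0].astype(float)
  q=np.array([ray(c,u,v,.016)[:2] for u,v in k],np.float32);r=cv2.minAreaRect(q)
  print("stand",n,np.round(r[0],4),np.round(r[1],4),round(r[2],2),np.round(cv2.boxPoints(r),3).tolist(),"z",np.nanmedian(W[...,2][m>0]))
  # upright jar cap
  m=(np.hypot(W[...,0]-.56,W[...,1]+.225)<.06)&(W[...,2]>.07)&(W[...,2]<.09)
  (x,y),rad=cv2.minEnclosingCircle(W[m][:,:2].astype(np.float32));print("up",x,y,rad,np.nanmedian(W[m],0))
  # high things over cover: handle
  m=(W[...,2]>.165)&(abs(W[...,1]+.13)<.15)&(W[...,0]>.55)&(W[...,0]<.85)
  P=W[m];print("high",m.sum());
  if m.sum()>5: print(np.round(np.percentile(P,[2,50,98],axis=0),3).tolist()); h=P[P[:,2]>.19];print("handle?",len(h),np.round([h.min(0),h.mean(0),h.max(0)],3).tolist() if len(h) else "")
E
```

```text
bench z {'top': array([-0.0014]), 'scene': array([-0.0011])}
A top 482 c [0.4906 0.3464] size [0.0684 0.0495] ang 61.9 box [[0.453000009059906, 0.328000009059906], [0.4959999918937683, 0.3050000071525574], [0.5289999842643738, 0.36500000953674316], [0.48500001430511475, 0.3880000114440918]] zmax 0.0515 pca -117.7 65.7 topmean [0.4924 0.3498 0.0482]
A scene 364 c [0.4856 0.3514] size [0.0684 0.0483] ang 64.7 box [[0.4490000009536743, 0.3310000002384186], [0.49300000071525574, 0.3100000023841858], [0.5220000147819519, 0.3720000088214874], [0.4779999852180481, 0.3930000066757202]] zmax 0.0531 pca 63.6 61.4 topmean [0.4895 0.3539 0.0492]
B top 356 c [0.5262 0.166 ] size [0.046  0.0585] ang 4.1 box [[0.5009999871253967, 0.1940000057220459], [0.5049999952316284, 0.13500000536441803], [0.5509999990463257, 0.1379999965429306], [0.546999990940094, 0.19699999690055847]] zmax 0.0478 pca 95.1 95.0 topmean [0.5266 0.1636 0.0443]
B scene 264 c [0.525  0.1707] size [0.0498 0.0604] ang 3.6 box [[0.49799999594688416, 0.19900000095367432], [0.5019999742507935, 0.13899999856948853], [0.5519999861717224
[... 375 characters left out ...]
60644805431366 -0.2309405356645584 0.022390548139810562 [ 0.559599   -0.22971415  0.07709248]
high 211
[[0.695, -0.202, 0.167], [0.707, -0.15, 0.182], [0.718, -0.099, 0.186]]
handle? 0 
stand scene [ 0.5639 -0.1241] [0.3365 0.16  ] 81.17 [[0.45899999141693115, -0.27799999713897705], [0.6169999837875366, -0.30300000309944153], [0.6690000295639038, 0.029999999329447746], [0.5109999775886536, 0.05400000140070915]] z 0.014960684932743051
up 0.5587686896324158 -0.2270434945821762 0.024273300543427467 [ 0.55809829 -0.22646155  0.07684905]
high 95
[[0.687, -0.201, 0.168], [0.7, -0.144, 0.182], [0.711, -0.095, 0.191]]
handle? 3 [[0.692, -0.123, 0.191], [0.699, -0.115, 0.192], [0.704, -0.106, 0.193]]
```

```bash
cat >> h.py <<'E'
from scipy.spatial.transform import Rotation as Ro
def plan(pos,zd,yd,N=None,v=.035):
    """rows from the measured pose to TCP pos, tool z along zd, tool y nearest +-yd as given"""
    o=get_obs();z=np.array(zd,float);z/=np.linalg.norm(z);y=np.array(yd,float);y-=z*(y@z);y/=np.linalg.norm(y)
    R=Ro.from_matrix(np.c_[np.cross(y,z),y,z]);r=(R*Ro.from_quat(o["tool_rot"]).inv()).as_rotvec();d=np.array(pos)-o["eef_pos"]
    n=N or int(5*np.ceil(max(np.abs(d).max()/v,np.linalg.norm(r)/.115,1)/5))
    print("t",round(float(o["clock"]),2),"p",np.round(o["eef_pos"],4),"q",np.round(np.degrees(o["joint_pos"])),"F",np.round(o["ft_force"],1),"w",round(float(o["grip_width"]),4),"gf",round(float(o["grasp_force"]),1))
    print(n,"rows:",*np.round(d/n,4),*np.round(r/n,4))
SX=np.array([.988,-.153,0]);SY=np.array([.153,.988,0]);S0=np.array([.5645,-.1275,0]);Z=np.array([0,0,1.])
E
python3 - <<'E'
from h import *
a=np.array([-.07,.998,0]);d=-.707*a-.707*Z;g=np.array([.5256,.1683,.0265])
print(g+.02*d, g-.08*d,d)
plan(g-.08*d,d,[.998,.07,0])
E
```

```text
[0.5265898  0.15418828 0.01236   ] [0.5216408  0.22474688 0.08306   ] [ 0.04949  -0.705586 -0.707   ]
t 0.1 p [ 0.1537 -0.4752  0.2305] q [-72.  14.   0.  77.  -0.  90.] F [-0.7 -0.4  0.1] w 0.0854 gf 0.0
20 rows: 0.0184 0.035 -0.0074 -0.035 0.0235 0.0628
```

Request:
{"op": "send_rows", "data": {
  "steps": "1 0.0184 0.035 0.006 -0.035 0.0235 0.0628;1 0.0184 0.035 0.006 -0.035 0.0235 0.0628;1 0.0184 0.035 0.006 -0.035 0.0235 0.0628;1 0.0184 0.035 0.006 -0.035 0.0235 0.0628;1 0.0184 0.035 0.006 -0.035 0.0235 0.0628"
}}

```text
clock: 0.52
eef_pos: [0.2458, -0.2992, 0.2613]
tool_rot: [0.946, 0.308, -0.072, 0.078]
ft_force: [1.2, -0.4, -0.6]
grip_width: 0.0854
grasp_force: 0.0
```

Request:
{"op": "send_rows", "data": {
  "steps": "1 0.0184 0.035 0.006 -0.035 0.0235 0.0628;1 0.0184 0.035 0.006 -0.035 0.0235 0.0628;1 0.0184 0.035 0.006 -0.035 0.0235 0.0628;1 0.0184 0.035 0.006 -0.035 0.0235 0.0628;1 0.0184 0.035 0.006 -0.035 0.0235 0.0628"
}}

```text
clock: 0.93
eef_pos: [0.3381, -0.1238, 0.2919]
tool_rot: [0.869, 0.449, -0.14, 0.152]
ft_force: [2.1, -0.9, 0.5]
grip_width: 0.0853
grasp_force: 0.0
```

Request:
{"op": "send_rows", "data": {
  "steps": "1 0.0184 0.035 -0.01 -0.035 0.0235 0.0628;1 0.0184 0.035 -0.01 -0.035 0.0235 0.0628;1 0.0184 0.035 -0.01 -0.035 0.0235 0.0628;1 0.0184 0.035 -0.01 -0.035 0.0235 0.0628;1 0.0184 0.035 -0.01 -0.035 0.0235 0.0628"
}}

```text
clock: 1.35
eef_pos: [0.4303, 0.0514, 0.2406]
tool_rot: [0.762, 0.574, -0.204, 0.22]
ft_force: [0.7, -0.8, 0.9]
grip_width: 0.0854
grasp_force: 0.0
```

Request:
{"op": "send_rows", "data": {
  "steps": "1 0.0184 0.035 -0.015 -0.035 0.0235 0.0628;1 0.0184 0.035 -0.015 -0.035 0.0235 0.0628;1 0.0184 0.035 -0.015 -0.035 0.0235 0.0628;1 0.0184 0.035 -0.015 -0.035 0.0235 0.0628;1 0.0184 0.035 -0.015 -0.035 0.0235 0.0628"
}}

```text
clock: 1.77
eef_pos: [0.5208, 0.2235, 0.1659]
tool_rot: [0.628, 0.677, -0.261, 0.281]
ft_force: [1.0, -0.4, 0.8]
grip_width: 0.0853
grasp_force: 0.0
```

```bash
python3 - <<'E'
from h import *
a=np.array([-.07,.998,0]);d=-.707*a-.707*Z;g=np.array([.5256,.1683,.0265])
plan(g-.08*d,d,[.998,.07,0]);plan(g+.02*d,d,[.998,.07,0])
o=get_obs();c=camera("wrist");cv2.imwrite("pics/w1.png",c["frame"][...,::-1])
T=np.eye(4);T[:3,:3]=Ro.from_quat(o["tool_rot"]).as_matrix();T[:3,3]=o["eef_pos"]
c["extrinsics"]=np.linalg.inv(T@c["T_tool_cam"]);np.savez("w1.npz",**c)
W=pts(c);P=W[(W[...,2]>.014)&(W[...,2]<.06)&(np.hypot(W[...,0]-.525,W[...,1]-.168)<.06)];r=cv2.minAreaRect(P[:,:2].astype(np.float32));print(len(P),r,np.percentile(P[:,2],98),"bench",np.nanmedian(W[...,2]))
print(np.round(cv2.boxPoints(r),3).tolist(),np.round((T@c["T_tool_cam"])[:3,3],3))
E
```

```text
t 1.77 p [0.5208 0.2235 0.1659] q [ 41.  45.  26. 101. -35. 136.] F [ 1.  -0.4  0.8] w 0.0853 gf 0.0
5 rows: 0.0002 0.0003 -0.0166 0.0003 -0.0001 -0.0011
t 1.77 p [0.5208 0.2235 0.1659] q [ 41.  45.  26. 101. -35. 136.] F [ 1.  -0.4  0.8] w 0.0853 gf 0.0
5 rows: 0.0011 -0.0139 -0.0307 0.0003 -0.0001 -0.0011
4455 ((0.5263175964355469, 0.16782499849796295), (0.04671594500541687, 0.05881935730576515), 5.65360689163208) 0.047421283971270344 bench 0.02568364386776273
[[0.5, 0.19499999284744263], [0.5059999823570251, 0.13600000739097595], [0.5519999861717224, 0.14100000262260437], [0.546999990940094, 0.19900000095367432]] [0.509 0.371 0.22 ]
```

View pics/w1.png

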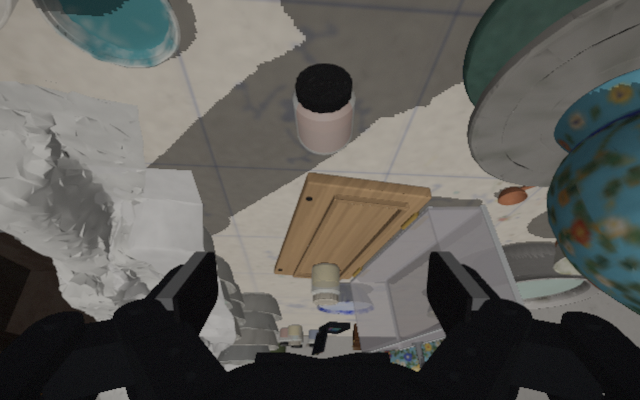

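The wrist view shows jar_short at (323,108), centred between the fingers with its cap toward the camera. It puts the jar at (0.526, 0.168), which matches the fixed cameras. The stand is at (345,220). I'll descend and grip.

Request:
{"op": "send_rows", "data": {
  "steps": "1 0 0 -0.0166 0 0 0;1 0 0 -0.0166 0 0 0;1 0 0 -0.0166 0 0 0;1 0 0 -0.0166 0 0 0;1 0 0 -0.0166 0 0 0"
}}

```text
clock: 2.23
eef_pos: [0.5201, 0.2214, 0.0828]
tool_rot: [0.63, 0.676, -0.261, 0.28]
ft_force: [0.5, 0.1, -0.8]
grip_width: 0.0852
grasp_force: 0.0
```

Request:
{"op": "send_rows", "data": {
  "steps": "1 0.001 -0.0139 -0.0141 0 0 0;1 0.001 -0.0139 -0.0141 0 0 0;1 0.001 -0.0139 -0.0141 0 0 0;1 0.001 -0.0139 -0.0141 0 0 0;1 0.001 -0.0139 -0.0141 0 0 0"
}}

```text
clock: 2.65
eef_pos: [0.5251, 0.1512, 0.0128]
tool_rot: [0.63, 0.676, -0.26, 0.28]
ft_force: [1.1, -0.0, -0.4]
grip_width: 0.0854
grasp_force: 0.0
```

Request:
{"op": "send_rows", "data": {
  "steps": "-1 0 0 0 0 0 0;-1 0 0 0 0 0 0;-1 0 0 0 0 0 0;-1 0 0 0 0 0 0;-1 0 0 0 0 0 0"
}}

```text
clock: 3.07
eef_pos: [0.5263, 0.1537, 0.0149]
tool_rot: [0.63, 0.676, -0.259, 0.281]
ft_force: [0.4, 1.6, 2.1]
grip_width: 0.0454
grasp_force: 61.2
```

Request:
{"op": "send_rows", "data": {
  "steps": "-1 0 0 0 0 0 0;-1 0 0 0 0 0 0;-1 0 0 0 0 0 0;-1 0 0 0 0 0 0;-1 0 0 0 0 0 0"
}}

```text
clock: 3.48
eef_pos: [0.5263, 0.1536, 0.0149]
tool_rot: [0.63, 0.676, -0.259, 0.281]
ft_force: [-0.7, 5.7, 4.3]
grip_width: 0.0453
grasp_force: 61.5
```

Request:
{"op": "send_rows", "data": {
  "steps": "-1 0 0 0.02 0 0 0;-1 0 0 0.035 0 0 0;-1 0 0 0.035 0 0 0;-1 0 0 0.035 0 0 0;-1 0 0 0.035 0 0 0"
}}

```text
clock: 3.9
eef_pos: [0.5248, 0.1518, 0.1748]
tool_rot: [0.63, 0.676, -0.261, 0.28]
ft_force: [0.4, 1.3, -0.9]
grip_width: 0.045
grasp_force: 61.4
```

```bash
cat >> h.py <<'E'
def placetcp(R0,t0,bot,ax,zd,yd,dest):
    """TCP that puts the held jar's bottom at dest for target tool axes; R0,t0 tool pose at grasp"""
    z=np.array(zd,float);z/=np.linalg.norm(z);y=np.array(yd,float);y-=z*(y@z);y/=np.linalg.norm(y);R=np.c_[np.cross(y,z),y,z]
    b=R0.T@(np.array(bot)-t0);print("jar axis at dest",np.round(R@R0.T@np.array(ax),3));return np.array(dest)-R@b
E
python3 - <<'E'
from h import *
R0=Ro.from_quat([.63,.676,-.259,.281]).as_matrix();t0=np.array([.5263,.1536,.0149]);a=np.array([-.08,.997,0])
bot=np.array([.526,.168,.0235])-.0295*a
d2=.707*SY-.707*Z;dest=S0+.0055*SX+.01*SY+.016*Z
p=placetcp(R0,t0,bot,a,d2,SX,dest);print(dest,p)
plan(p+.06*Z,d2,SX)
E
```

```text
jar axis at dest [-0.008  0.002  1.   ]
[ 0.571464  -0.1184615  0.016    ] [ 0.57178636 -0.10979399  0.03111023]
t 3.9 p [0.5248 0.1518 0.1748] q [ 36.  39.  16.  95. -37. 131.] F [ 0.4  1.3 -0.9] w 0.045 gf 61.4
15 rows: 0.0031 -0.0174 -0.0056 0.1048 -0.0043 -0.0118
```

Request:
{"op": "send_rows", "data": {
  "steps": "-1 0.0031 -0.0174 0 0.1048 -0.0043 -0.0118;-1 0.0031 -0.0174 0 0.1048 -0.0043 -0.0118;-1 0.0031 -0.0174 0 0.1048 -0.0043 -0.0118;-1 0.0031 -0.0174 0 0.1048 -0.0043 -0.0118;-1 0.0031 -0.0174 0 0.1048 -0.0043 -0.0118"
}}

```text
clock: 4.32
eef_pos: [0.541, 0.0649, 0.1745]
tool_rot: [0.703, 0.699, -0.075, 0.106]
ft_force: [0.5, 0.0, -1.9]
grip_width: 0.0456
grasp_force: 61.3
```

Request:
{"op": "send_rows", "data": {
  "steps": "-1 0.0031 -0.0174 0 0.1048 -0.0043 -0.0118;-1 0.0031 -0.0174 0 0.1048 -0.0043 -0.0118;-1 0.0031 -0.0174 0 0.1048 -0.0043 -0.0118;-1 0.0031 -0.0174 0 0.1048 -0.0043 -0.0118;-1 0.0031 -0.0174 0 0.1048 -0.0043 -0.0118"
}}

```text
clock: 4.73
eef_pos: [0.5564, -0.0228, 0.1748]
tool_rot: [0.728, 0.672, 0.113, -0.074]
ft_force: [0.6, 0.2, -1.0]
grip_width: 0.0453
grasp_force: 61.4
```

Request:
{"op": "send_rows", "data": {
  "steps": "-1 0.0031 -0.0174 -0.0168 0.1048 -0.0043 -0.0118;-1 0.0031 -0.0174 -0.0168 0.1048 -0.0043 -0.0118;-1 0.0031 -0.0174 -0.0168 0.1048 -0.0043 -0.0118;-1 0.0031 -0.0174 -0.0168 0.1048 -0.0043 -0.0118;-1 0.0031 -0.0174 -0.0168 0.1048 -0.0043 -0.0118"
}}

```text
clock: 5.15
eef_pos: [0.5721, -0.1104, 0.0898]
tool_rot: [0.702, 0.6, 0.293, -0.249]
ft_force: [0.6, 0.7, -1.2]
grip_width: 0.0455
grasp_force: 61.4
```

```bash
python3 - <<'E'
from h import *
plan([.5718,-.1098,.0311],.707*SY-.707*Z,SX)
im=[]
for n,(u0,v0,w,h) in(("top",(320,110,160,120)),("scene",(290,100,160,120))):
    c=camera(n);im.append(cv2.resize(c["frame"][v0:v0+h,u0:u0+w],(400,300),interpolation=cv2.INTER_CUBIC));np.savez(n+"1.npz",**c)
cv2.imwrite("pics/p1.png",np.hstack(im)[...,::-1])
E
```

```text
t 5.15 p [ 0.5721 -0.1104  0.0898] q [-31.  42.   9.  77.  41.  60.] F [ 0.6  0.7 -1.2] w 0.0455 gf 61.4
5 rows: -0.0001 0.0001 -0.0117 -0.0008 0.0005 0.0007
```

View pics/p1.png

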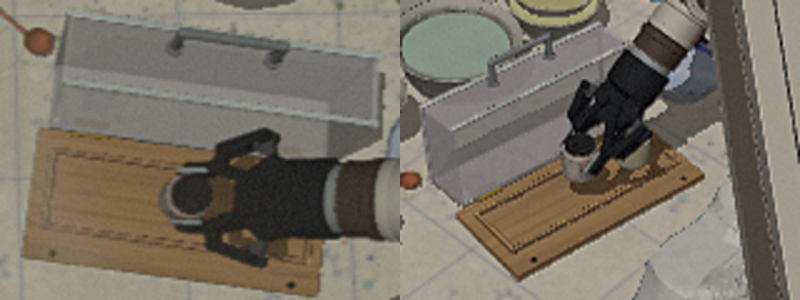

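Jar_short is upright, cap up, over the stand: at (190,190) in the left half and (580,160) in the right half. I'll lower it.

Request:
{"op": "send_rows", "data": {
  "steps": "-1 0 0 -0.0105 0 0 0;-1 0 0 -0.0105 0 0 0;-1 0 0 -0.0105 0 0 0;-1 0 0 -0.0105 0 0 0;-1 0 0 -0.0105 0 0 0"
}}

```text
clock: 5.67
eef_pos: [0.573, -0.1079, 0.0394]
tool_rot: [0.701, 0.602, 0.291, -0.247]
ft_force: [0.9, 0.3, -1.5]
grip_width: 0.0455
grasp_force: 61.5
```

Request:
{"op": "send_rows", "data": {
  "steps": "-1 0 0 -0.001 0 0 0;-1 0 0 -0.001 0 0 0;-1 0 0 -0.001 0 0 0;-1 0 0 0 0 0 0;-1 0 0 0 0 0 0"
}}

```text
clock: 6.08
eef_pos: [0.5724, -0.109, 0.035]
tool_rot: [0.702, 0.601, 0.291, -0.248]
ft_force: [-0.9, 0.9, -1.5]
grip_width: 0.0455
grasp_force: 61.5
```

Request:
{"op": "send_rows", "data": {
  "steps": "-1 0 0 -0.001 0 0 0;-1 0 0 -0.001 0 0 0;-1 0 0 0 0 0 0;-1 0 0 0 0 0 0;-1 0 0 0 0 0 0"
}}

```text
clock: 6.5
eef_pos: [0.5722, -0.109, 0.0327]
tool_rot: [0.702, 0.601, 0.291, -0.249]
ft_force: [0.2, -0.5, -0.7]
grip_width: 0.0453
grasp_force: 61.9
```

Request:
{"op": "send_rows", "data": {
  "steps": "-1 0 0 -0.001 0 0 0;-1 0 0 0 0 0 0;-1 0 0 0 0 0 0;-1 0 0 0 0 0 0;-1 0 0 0 0 0 0"
}}

```text
clock: 6.92
eef_pos: [0.5723, -0.109, 0.0326]
tool_rot: [0.702, 0.6, 0.291, -0.249]
ft_force: [-1.0, -1.6, 5.2]
grip_width: 0.0455
grasp_force: 62.4
```

Request:
{"op": "send_rows", "data": {
  "steps": "0 0 0 0 0 0 0;0.4 0 0 0 0 0 0;0.4 0 0 0 0 0 0;0.4 0 0 0 0 0 0;0.4 0 0 0 0 0 0"
}}

```text
clock: 7.33
eef_pos: [0.5719, -0.1086, 0.0311]
tool_rot: [0.702, 0.601, 0.291, -0.249]
ft_force: [-0.1, 0.6, -0.8]
grip_width: 0.0598
grasp_force: 0.0
```

Request:
{"op": "send_rows", "data": {
  "steps": "0.4 0 0 0.005 0 0 0;0.4 0 0 0.01 0 0 0;0.4 0 0 0.02 0 0 0;0.5 0 0 0.035 0 0 0;0.5 0 0 0.04 0 0 0"
}}

```text
clock: 7.75
eef_pos: [0.5708, -0.1081, 0.1415]
tool_rot: [0.702, 0.6, 0.29, -0.251]
ft_force: [1.7, -0.5, 0.1]
grip_width: 0.0642
grasp_force: 0.0
```

```bash
python3 - <<'E'
from h import *
for n in("top","scene"):
    c=camera(n);W=pts(c)
    m=(W[...,2]>.06)&(W[...,2]<.083)&(np.hypot(W[...,0]-.571,W[...,1]+.118)<.035);P=W[m];print(n,m.sum(),P.size and cv2.minEnclosingCircle(P[:,:2].astype(np.float32)),P.size and np.median(P[:,2]))
# jar A pick pose
a=np.array([-.454,-.891,0]);l=np.radians(25)
d=-np.sin(l)*a-np.cos(l)*Z;y=np.cross(Z,a);print("y",y)   # azimuth wanted 153deg
if np.degrees(np.arctan2(y[1],y[0]))<0: y=-y
g=np.array([.488,.349,.0285])+.004*a
print(d,g+.02*d);plan(g-.09*d,d,y);
E
```

```text
top 208 ((0.5710982084274292, -0.11637893319129944), 0.02242974564433098) 0.07240251407554582
scene 115 ((0.5696921348571777, -0.11245593428611755), 0.024415912106633186) 0.07109537550658573
y [ 0.891 -0.454  0.   ]
[ 0.19186869  0.37655287 -0.90630779] [0.49002137 0.35296706 0.01037384]
t 7.85 p [ 0.5754 -0.1102  0.1493] q [-31.  39.  12.  83.  41.  60.] F [-0.2 -0.9  0.1] w 0.0641 gf 0.0
30 rows: -0.0035 0.0141 -0.0013 -0.0176 -0.0525 0.0783
```

```bash
python3 - <<'E'
from h import *
t=np.load("top0.npz");s=np.load("scene0.npz")
a=cv2.resize(t["frame"][235:305,200:290],(450,350),interpolation=cv2.INTER_CUBIC);b=cv2.resize(s["frame"][240:300,280:345],(350,323),interpolation=cv2.INTER_CUBIC)
im=np.zeros((350,800,3),np.uint8);im[:,:450]=a;im[:323,450:]=b;cv2.imwrite("pics/tum.png",im[...,::-1])
print(ray(t,231,271,.091),ray(t,231,271,.0))
E
```

```text
[0.36948439 0.29987737 0.091     ] [0.36116142 0.31921731 0.        ]
```

View pics/tum.png

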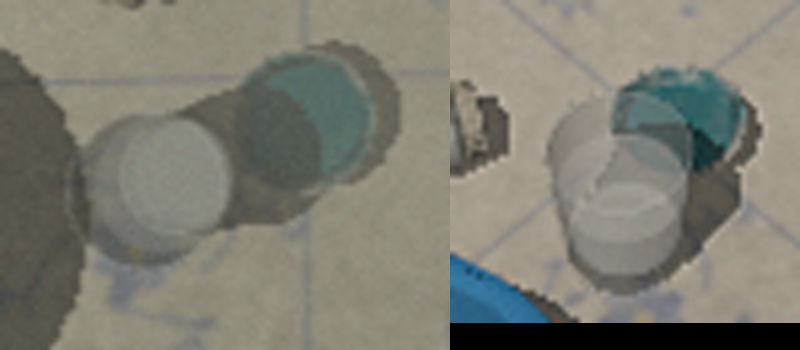

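The left half shows the tumbler rim centre near (150,190) in the crop, about (0.365, 0.305) in the world frame. That leaves the gripper body at jar_tall clear of it by about 15 mm. I'm moving to jar_tall's pregrasp.

```bash
python3 - <<'E'
from h import *
a=np.array([-.454,-.891,0]);l=np.radians(22)
d=-np.sin(l)*a-np.cos(l)*Z;y=np.array([.891,-.454,0])
g=np.array([.488,.349,.0275])
print(d,g+.02*d);plan(g-.12*d,d,y)
E
```

```text
[ 0.17007139  0.33377447 -0.92718385] [0.49140143 0.35567549 0.00895632]
t 7.85 p [ 0.5754 -0.1102  0.1493] q [-31.  39.  12.  83.  41.  60.] F [-0.2 -0.9  0.1] w 0.0641 gf 0.0
15 rows: -0.0072 0.0279 -0.0007 -0.0251 0.009 -0.0209
```

Request:
{"op": "send_rows", "data": {
  "steps": "0.5 -0.0072 0.0279 0.01 -0.0251 0.009 -0.0209;0.5 -0.0072 0.0279 0.01 -0.0251 0.009 -0.0209;1 -0.0072 0.0279 0.01 -0.0251 0.009 -0.0209;1 -0.0072 0.0279 0.01 -0.0251 0.009 -0.0209;1 -0.0072 0.0279 0.01 -0.0251 0.009 -0.0209"
}}

```text
clock: 8.27
eef_pos: [0.5355, 0.0318, 0.1925]
tool_rot: [0.753, 0.574, 0.249, -0.202]
ft_force: [-0.3, -0.2, 0.2]
grip_width: 0.0854
grasp_force: 0.0
```

Request:
{"op": "send_rows", "data": {
  "steps": "1 -0.0072 0.0279 0 -0.0251 0.009 -0.0209;1 -0.0072 0.0279 0 -0.0251 0.009 -0.0209;1 -0.0072 0.0279 0 -0.0251 0.009 -0.0209;1 -0.0072 0.0279 0 -0.0251 0.009 -0.0209;1 -0.0072 0.0279 0 -0.0251 0.009 -0.0209"
}}

```text
clock: 8.68
eef_pos: [0.4993, 0.1714, 0.1925]
tool_rot: [0.799, 0.544, 0.207, -0.153]
ft_force: [0.3, 0.8, -1.1]
grip_width: 0.0853
grasp_force: 0.0
```

Request:
{"op": "send_rows", "data": {
  "steps": "1 -0.0072 0.0279 -0.005 -0.0251 0.009 -0.0209;1 -0.0072 0.0279 -0.005 -0.0251 0.009 -0.0209;1 -0.0072 0.0279 -0.005 -0.0251 0.009 -0.0209;1 -0.0072 0.0279 -0.005 -0.0251 0.009 -0.0209;1 -0.0072 0.0279 -0.005 -0.0251 0.009 -0.0209"
}}

```text
clock: 9.1
eef_pos: [0.4632, 0.311, 0.1673]
tool_rot: [0.838, 0.51, 0.162, -0.105]
ft_force: [0.7, -0.9, 0.3]
grip_width: 0.0852
grasp_force: 0.0
```

```bash
python3 - <<'E'
from h import *
a=np.array([-.454,-.891,0]);l=np.radians(22)
d=-np.sin(l)*a-np.cos(l)*Z;y=np.array([.891,-.454,0])
o=get_obs();c=camera("wrist")
T=np.eye(4);T[:3,:3]=Ro.from_quat(o["tool_rot"]).as_matrix();T[:3,3]=o["eef_pos"]
c["extrinsics"]=np.linalg.inv(T@c["T_tool_cam"]);W=pts(c)
cv2.imwrite("pics/w2.png",c["frame"][...,::-1])
P=W[(W[...,2]>.014)&(W[...,2]<.06)&(np.hypot(W[...,0]-.488,W[...,1]-.349)<.055)];r=cv2.minAreaRect(P[:,:2].astype(np.float32));b=cv2.boxPoints(r);print(len(P),r,np.percentile(P[:,2],98),np.round(b,3).tolist())
g=np.array([.488,.349,.0275]);plan(g-.08*d,d,y)
E
```

```text
4685 ((0.4907669723033905, 0.3471452593803406), (0.06796500086784363, 0.050168152898550034), 64.30461120605469) 0.05168319478284766 [[0.453000009059906, 0.3269999921321869], [0.49900001287460327, 0.3059999942779541], [0.527999997138977, 0.367000013589859], [0.4830000102519989, 0.3889999985694885]]
t 9.15 p [0.4613 0.3165 0.1672] q [ 27.  10. -19.  43.  13. 146.] F [0.7 3.6 0.6] w 0.0854 gf 0.0
5 rows: 0.0026 0.0012 -0.0131 -0.0023 -0.0019 -0.0004
```

View pics/w2.png

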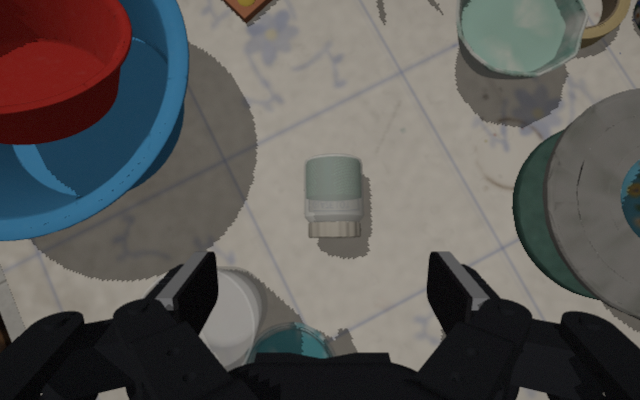

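The wrist view shows jar_tall at (333,195), centred with its cap toward the palm. The tumbler is at lower left, (235,310). I'll narrow the opening a little and descend.

```bash
python3 - <<'E'
from h import *
a=np.array([-.438,-.899,0]);l=np.radians(22)
d=-np.sin(l)*a-np.cos(l)*Z;y=np.array([.899,-.438,0])
g=np.array([.490,.348,.0275]);print(d,g+.02*d);plan(g-.06*d,d,y,5)
E
```

```text
[ 0.16407769  0.33677133 -0.92718385] [0.49328155 0.35473543 0.00895632]
t 9.15 p [0.4613 0.3165 0.1672] q [ 27.  10. -19.  43.  13. 146.] F [0.7 3.6 0.6] w 0.0854 gf 0.0
5 rows: 0.0038 0.0023 -0.0168 -0.0023 -0.0019 0.0032
```

Request:
{"op": "send_rows", "data": {
  "steps": "0.7 0.0038 0.0023 -0.0168 -0.0023 -0.0019 0.0032;0.7 0.0038 0.0023 -0.0168 -0.0023 -0.0019 0.0032;0.7 0.0038 0.0023 -0.0168 -0.0023 -0.0019 0.0032;0.7 0.0038 0.0023 -0.0168 -0.0023 -0.0019 0.0032;0.7 0.0038 0.0023 -0.0168 -0.0023 -0.0019 0.0032"
}}

```text
clock: 9.57
eef_pos: [0.4831, 0.3214, 0.0824]
tool_rot: [0.834, 0.518, 0.162, -0.099]
ft_force: [0.2, 0.5, -0.9]
grip_width: 0.0726
grasp_force: 0.0
```

Request:
{"op": "send_rows", "data": {
  "steps": "0.7 0.0026 0.0054 -0.0148 0 0 0;0.7 0.0026 0.0054 -0.0148 0 0 0;0.7 0.0026 0.0054 -0.0148 0 0 0;0.7 0.0026 0.0054 -0.0148 0 0 0;0.7 0.0026 0.0054 -0.0148 0 0 0"
}}

```text
clock: 9.98
eef_pos: [0.4963, 0.3484, 0.0084]
tool_rot: [0.834, 0.518, 0.162, -0.099]
ft_force: [0.7, 0.4, 1.0]
grip_width: 0.0727
grasp_force: 0.0
```

Request:
{"op": "send_rows", "data": {
  "steps": "-1 0 0 0 0 0 0;-1 0 0 0 0 0 0;-1 0 0 0 0 0 0;-1 0 0 0 0 0 0;-1 0 0 0 0 0 0"
}}

```text
clock: 10.4
eef_pos: [0.4965, 0.3481, 0.0096]
tool_rot: [0.834, 0.518, 0.162, -0.099]
ft_force: [-0.7, -0.1, -1.3]
grip_width: 0.0491
grasp_force: 62.0
```

Request:
{"op": "send_rows", "data": {
  "steps": "-1 0 0 0 0 0 0;-1 0 0 0 0 0 0;-1 0 0 0.02 0 0 0;-1 0 0 0.035 0 0 0;-1 0 0 0.035 0 0 0"
}}

```text
clock: 10.82
eef_pos: [0.4944, 0.3472, 0.0977]
tool_rot: [0.834, 0.518, 0.159, -0.099]
ft_force: [0.2, 0.4, -1.6]
grip_width: 0.0493
grasp_force: 62.4
```

```bash
python3 - <<'E'
from h import *
R0=Ro.from_quat([.834,.518,.162,-.099]).as_matrix();t0=np.array([.4965,.3481,.0096]);a=np.array([-.438,-.899,0]);y=np.array([.899,-.438,0])
c=np.array([.490,.348,.0255]);c=c-y*((c-t0)@y);bot=c-.034*a
l=np.radians(22);d2=-np.cos(l)*SY-np.sin(l)*Z;dest=S0+.0055*SX+.095*SY+.016*Z
p=placetcp(R0,t0,bot,a,d2,SX,dest);print(dest,p)
plan(p+.08*Z,d2,SX)
E
```

```text
jar axis at dest [ 0.006 -0.003  1.   ]
[ 0.584469  -0.0344815  0.016    ] [ 0.58217904 -0.0502802   0.04703119]
t 10.82 p [0.4944 0.3472 0.0977] q [ 29.  19. -18.  35.  12. 147.] F [ 0.2  0.4 -1.6] w 0.0493 gf 62.4
15 rows: 0.0059 -0.0265 0.002 -0.0998 0.0315 0.0161
```

```bash
python3 - <<'E'
from h import *
R0=Ro.from_quat([.834,.518,.162,-.099]).as_matrix();t0=np.array([.4965,.3481,.0096]);a=np.array([-.438,-.899,0]);y=np.array([.899,-.438,0])
c=np.array([.490,.348,.0255]);c=c-y*((c-t0)@y);bot=c-.034*a
l=np.radians(22);h=np.radians(-50);H=np.array([np.cos(h),np.sin(h),0]);d2=np.cos(l)*H-np.sin(l)*Z;y2=np.cross(Z,H);dest=S0+.0055*SX+.095*SY+.016*Z
p=placetcp(R0,t0,bot,a,d2,y2,dest);print(dest,p,y2,d2)
plan(p+.08*Z,d2,y2)
E
```

```text
jar axis at dest [0.006 0.003 1.   ]
[ 0.584469  -0.0344815  0.016    ] [ 0.59484685 -0.04660858  0.04703243] [ 0.76604444  0.64278761 -0.        ] [ 0.59598229 -0.71026404 -0.37460659]
t 10.82 p [0.4944 0.3472 0.0977] q [ 29.  19. -18.  35.  12. 147.] F [ 0.2  0.4 -1.6] w 0.0493 gf 62.4
20 rows: 0.005 -0.0197 0.0015 -0.0813 -0.0098 0.0451
```

Request:
{"op": "send_rows", "data": {
  "steps": "-1 0.005 -0.0197 0.02 -0.0813 -0.0098 0.0451;-1 0.005 -0.0197 0.02 -0.0813 -0.0098 0.0451;-1 0.005 -0.0197 0.02 -0.0813 -0.0098 0.0451;-1 0.005 -0.0197 0.02 -0.0813 -0.0098 0.0451;-1 0.005 -0.0197 0.02 -0.0813 -0.0098 0.0451"
}}

```text
clock: 11.23
eef_pos: [0.5214, 0.2488, 0.2004]
tool_rot: [0.769, 0.633, 0.062, 0.068]
ft_force: [0.8, 0.3, -1.2]
grip_width: 0.0493
grasp_force: 62.4
```

Request:
{"op": "send_rows", "data": {
  "steps": "-1 0.005 -0.0197 0 -0.0813 -0.0098 0.0451;-1 0.005 -0.0197 0 -0.0813 -0.0098 0.0451;-1 0.005 -0.0197 0 -0.0813 -0.0098 0.0451;-1 0.005 -0.0197 0 -0.0813 -0.0098 0.0451;-1 0.005 -0.0197 0 -0.0813 -0.0098 0.0451"
}}

```text
clock: 11.65
eef_pos: [0.5465, 0.1507, 0.199]
tool_rot: [0.662, 0.712, -0.041, 0.229]
ft_force: [0.8, 0.7, -1.5]
grip_width: 0.0488
grasp_force: 62.4
```

Request:
{"op": "send_rows", "data": {
  "steps": "-1 0.005 -0.0197 0 -0.0813 -0.0098 0.0451;-1 0.005 -0.0197 0 -0.0813 -0.0098 0.0451;-1 0.005 -0.0197 0 -0.0813 -0.0098 0.0451;-1 0.005 -0.0197 0 -0.0813 -0.0098 0.0451;-1 0.005 -0.0197 0 -0.0813 -0.0098 0.0451"
}}

```text
clock: 12.07
eef_pos: [0.5714, 0.0524, 0.1987]
tool_rot: [0.519, 0.753, -0.142, 0.378]
ft_force: [-0.1, -0.1, -2.0]
grip_width: 0.0492
grasp_force: 62.4
```

Request:
{"op": "send_rows", "data": {
  "steps": "-1 0.005 -0.0197 0 -0.0813 -0.0098 0.0451;-1 0.005 -0.0197 0 -0.0813 -0.0098 0.0451;-1 0.005 -0.0197 0 -0.0813 -0.0098 0.0451;-1 0.005 -0.0197 0 -0.0813 -0.0098 0.0451;-1 0.005 -0.0197 0 -0.0813 -0.0098 0.0451"
}}

```text
clock: 12.48
eef_pos: [0.5946, -0.0367, 0.1972]
tool_rot: [0.365, 0.756, -0.226, 0.495]
ft_force: [0.4, 1.1, -2.1]
grip_width: 0.0486
grasp_force: 62.4
```

```bash
python3 - <<'E'
from h import *
d2=[ 0.596,-0.710,-0.3746];y2=[ 0.766,0.643,0]
plan([.5948,-.0466,.107],d2,y2,5)
im=[]
for n,(u0,v0,w,h) in(("top",(300,110,160,120)),("scene",(270,100,160,120))):
    c=camera(n);im.append(cv2.resize(c["frame"][v0:v0+h,u0:u0+w],(400,300),interpolation=cv2.INTER_CUBIC))
cv2.imwrite("pics/p2.png",np.hstack(im)[...,::-1])
E
```

```text
t 12.48 p [ 0.5946 -0.0367  0.1972] q [ 23.  18. -34.   5. -61.  55.] F [ 0.4  1.1 -2.1] w 0.0486 gf 62.4
5 rows: 0.0 -0.002 -0.018 -0.0083 -0.0015 0.0028
```

View pics/p2.png

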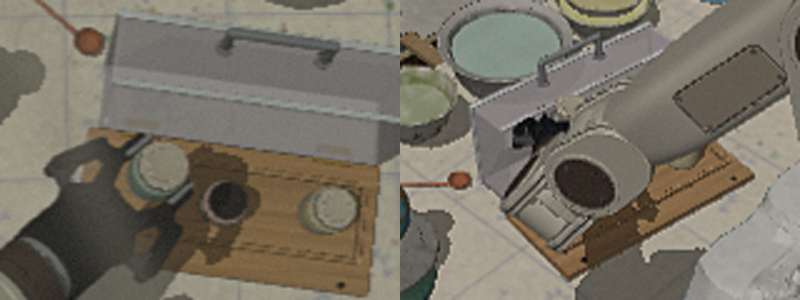

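The left half shows jar_tall upright in the gripper at (160,170). Jar_short stands at (225,203) and the upright jar at (333,208). I'll lower it.

Request:
{"op": "send_rows", "data": {
  "steps": "-1 0 -0.002 -0.018 -0.0083 -0.0015 0.0028;-1 0 -0.002 -0.018 -0.0083 -0.0015 0.0028;-1 0 -0.002 -0.018 -0.0083 -0.0015 0.0028;-1 0 -0.002 -0.018 -0.0083 -0.0015 0.0028;-1 0 -0.002 -0.018 -0.0083 -0.0015 0.0028"
}}

```text
clock: 13.0
eef_pos: [0.5961, -0.0448, 0.1069]
tool_rot: [0.352, 0.751, -0.235, 0.506]
ft_force: [0.0, -0.1, -0.3]
grip_width: 0.0496
grasp_force: 62.4
```

Request:
{"op": "send_rows", "data": {
  "steps": "-1 0 0 -0.011 0 0 0;-1 0 0 -0.011 0 0 0;-1 0 0 -0.011 0 0 0;-1 0 0 -0.011 0 0 0;-1 0 0 -0.008 0 0 0"
}}

```text
clock: 13.42
eef_pos: [0.5959, -0.0448, 0.0543]
tool_rot: [0.352, 0.752, -0.235, 0.506]
ft_force: [0.3, 0.5, -0.8]
grip_width: 0.0495
grasp_force: 62.4
```

```bash
python3 - <<'E'
from h import *
d2=[ 0.596,-0.710,-0.3746];y2=[ 0.766,0.643,0]
plan([.5948,-.0466,.052],d2,y2,5)
E
```

```text
t 13.42 p [ 0.5959 -0.0448  0.0543] q [ 22.  38. -41. -25. -62.  50.] F [ 0.3  0.5 -0.8] w 0.0495 gf 62.4
5 rows: -0.0002 -0.0004 -0.0005 -0.0009 0.0001 0.0003
```

Request:
{"op": "send_rows", "data": {
  "steps": "-1 0 0 -0.0015 0 0 0;-1 0 0 -0.0015 0 0 0;-1 0 0 -0.001 0 0 0;-1 0 0 0 0 0 0;-1 0 0 0 0 0 0"
}}

```text
clock: 13.83
eef_pos: [0.5953, -0.0457, 0.0518]
tool_rot: [0.352, 0.751, -0.235, 0.507]
ft_force: [0.6, 0.0, -0.5]
grip_width: 0.0493
grasp_force: 62.4
```

Request:
{"op": "send_rows", "data": {
  "steps": "-1 0 0 -0.001 0 0 0;-1 0 0 -0.001 0 0 0;-1 0 0 0 0 0 0;-1 0 0 0 0 0 0;-1 0 0 0 0 0 0"
}}

```text
clock: 14.25
eef_pos: [0.595, -0.0459, 0.0493]
tool_rot: [0.352, 0.751, -0.236, 0.506]
ft_force: [0.3, -0.8, -1.6]
grip_width: 0.0493
grasp_force: 62.4
```

Request:
{"op": "send_rows", "data": {
  "steps": "-1 0 0 -0.001 0 0 0;-1 0 0 -0.0005 0 0 0;-1 0 0 0 0 0 0;-1 0 0 0 0 0 0;-1 0 0 0 0 0 0"
}}

```text
clock: 14.67
eef_pos: [0.595, -0.0459, 0.0477]
tool_rot: [0.352, 0.751, -0.236, 0.506]
ft_force: [-0.3, -1.0, -0.5]
grip_width: 0.0497
grasp_force: 62.5
```

Request:
{"op": "send_rows", "data": {
  "steps": "-1 0 0 -0.001 0 0 0;-1 0 0 0 0 0 0;-1 0 0 0 0 0 0;-1 0 0 0 0 0 0;-1 0 0 0 0 0 0"
}}

```text
clock: 15.08
eef_pos: [0.5951, -0.0459, 0.0477]
tool_rot: [0.352, 0.75, -0.236, 0.507]
ft_force: [-3.7, 1.9, 5.5]
grip_width: 0.0492
grasp_force: 63.1
```

Request:
{"op": "send_rows", "data": {
  "steps": "0.2 0 0 0 0 0 0;0.5 0 0 0 0 0 0;0.5 0 0 0 0 0 0;0.5 0 0 0 0 0 0;0.5 0 0 0 0 0 0"
}}

```text
clock: 15.5
eef_pos: [0.595, -0.0459, 0.0465]
tool_rot: [0.352, 0.751, -0.236, 0.506]
ft_force: [0.0, 0.0, -0.5]
grip_width: 0.0641
grasp_force: 0.0
```

Request:
{"op": "send_rows", "data": {
  "steps": "0.5 -0.003 0.0036 0.0019 0 0 0;0.5 -0.006 0.0071 0.0037 0 0 0;0.5 -0.012 0.0142 0.0075 0 0 0;0.5 -0.018 0.021 0.011 0 0 0;0.5 -0.018 0.021 0.011 0 0 0"
}}

```text
clock: 15.92
eef_pos: [0.5378, 0.0198, 0.0814]
tool_rot: [0.352, 0.751, -0.236, 0.506]
ft_force: [0.4, 0.7, -1.5]
grip_width: 0.0639
grasp_force: 0.0
```

Request:
{"op": "send_rows", "data": {
  "steps": "0 -0.02 0.01 0.03 0 0 0;0 -0.02 0.01 0.03 0 0 0;0 -0.02 0 0.03 0 0 0;0 -0.02 0 0.03 0 0 0;0 -0.02 0 0.03 0 0 0"
}}

```text
clock: 16.33
eef_pos: [0.4418, 0.0382, 0.2266]
tool_rot: [0.352, 0.751, -0.235, 0.506]
ft_force: [-0.0, -0.0, -0.9]
grip_width: 0.0425
grasp_force: 0.0
```

```bash
python3 - <<'E'
from h import *
def S(P): P=np.asarray(P)-S0; return np.stack([P[...,0]*SX[0]+P[...,1]*SX[1],P[...,0]*SY[0]+P[...,1]*SY[1],P[...,2]],-1)
ims=[]
for n in("top","scene"):
    c=camera(n);np.savez(n+"2.npz",**c);W=pts(c);Q=S(W)
    for nm,y,x in(("A",.095,.0055),("B",.013,.0055),("U",-.098,.01)):
        m=(Q[...,2]>.06)&(Q[...,2]<.1)&(np.hypot(Q[...,0]-x,Q[...,1]-y)<.035);P=Q[m]
        if len(P)>5: k=P[P[:,2]>np.median(P[:,2])-.006];print(n,nm,len(P),np.round(cv2.minEnclosingCircle(k[:,:2].astype(np.float32))[0],4),np.round(np.median(P[:,2]),4))
    m=(Q[...,2]>.165)&(abs(Q[...,1])<.08)&(Q[...,0]>.1)&(Q[...,0]<.2);P=Q[m]
    # bar: exclude wall by keeping upper part
    print(n,"bar",len(P),np.round([P.min(0),np.median(P,0),P.max(0)],3).tolist())
    u0,v0=(300,110) if n=="top" else (270,100);ims.append(cv2.resize(c["frame"][v0:v0+120,u0:u0+160],(400,300),interpolation=cv2.INTER_CUBIC))
cv2.imwrite("pics/p3.png",np.hstack(ims)[...,::-1])
print(get_obs()["joint_pos"],get_obs()["eef_pos"])
E
```

```text
top A 288 [0.0032 0.0969] 0.0813
top B 211 [0.005  0.0107] 0.0723
top U 273 [ 0.0114 -0.1034] 0.0767
top bar 206 [[0.144, -0.056, 0.165], [0.149, -0.001, 0.18], [0.156, 0.052, 0.184]]
scene bar 94 [[0.136, -0.057, 0.165], [0.147, 0.002, 0.179], [0.158, 0.059, 0.186]]
[ 0.7719625   0.21934314 -0.59596495  0.92876327 -1.17928328  1.7626219 ] [0.44221504 0.03897731 0.22879386]
```

View pics/p3.png

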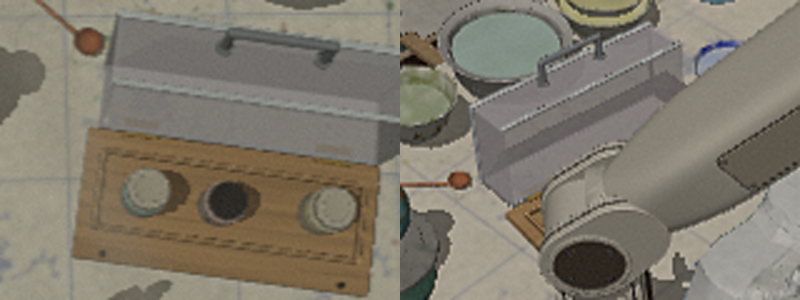

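The left half shows all three jars standing inside the edging: jar_tall at (147,190), jar_short at (228,202) and the upright jar at (335,208). The handle bar is at (282,42). I'll approach the bar with the tool tilted 20° forward.

```bash
cat >> h.py <<'E'
D=.342*SX-.94*Z;Y=.94*SX+.342*Z
BAR=S0+.1485*SX+.182*Z
E
python3 - <<'E'
from h import *
print(BAR,BAR+.019*D)
plan(BAR-.08*D,D,Y)
E
```

```text
[ 0.711218  -0.1502205  0.182    ] [ 0.71763802 -0.15121469  0.16414   ]
t 16.43 p [0.4422 0.039  0.2288] q [ 44.  13. -34.  53. -68. 101.] F [ 1.2  0.7 -0.4] w 0.0424 gf 0.0
15 rows: 0.0161 -0.0123 0.0019 0.0817 0.0016 -0.0358
```

Request:
{"op": "send_rows", "data": {
  "steps": "-0.3 0.0161 -0.0123 0.014 0.0817 0.0016 -0.0358;-0.3 0.0161 -0.0123 0.014 0.0817 0.0016 -0.0358;-0.3 0.0161 -0.0123 0.014 0.0817 0.0016 -0.0358;-0.3 0.0161 -0.0123 0.014 0.0817 0.0016 -0.0358;-0.3 0.0161 -0.0123 0.014 0.0817 0.0016 -0.0358"
}}

```text
clock: 16.85
eef_pos: [0.5243, -0.0236, 0.2957]
tool_rot: [0.513, 0.751, -0.122, 0.398]
ft_force: [-0.2, 1.2, -0.4]
grip_width: 0.03
grasp_force: 0.0
```

Request:
{"op": "send_rows", "data": {
  "steps": "-0.3 0.0161 -0.0123 0 0.0817 0.0016 -0.0358;-0.3 0.0161 -0.0123 0 0.0817 0.0016 -0.0358;-0.3 0.0161 -0.0123 0 0.0817 0.0016 -0.0358;-0.3 0.0161 -0.0123 0 0.0817 0.0016 -0.0358;-0.3 0.0161 -0.0123 0 0.0817 0.0016 -0.0358"
}}

```text
clock: 17.27
eef_pos: [0.605, -0.0855, 0.2948]
tool_rot: [0.647, 0.713, -0.005, 0.27]
ft_force: [-0.6, 0.5, 0.3]
grip_width: 0.0298
grasp_force: 0.0
```

Request:
{"op": "send_rows", "data": {
  "steps": "-0.3 0.0161 -0.0123 0 0.0817 0.0016 -0.0358;-0.3 0.0161 -0.0123 0 0.0817 0.0016 -0.0358;-0.3 0.0161 -0.0123 0 0.0817 0.0016 -0.0358;-0.3 0.0161 -0.0123 0 0.0817 0.0016 -0.0358;-0.3 0.0161 -0.0123 0 0.0817 0.0016 -0.0358"
}}

```text
clock: 17.68
eef_pos: [0.6856, -0.1472, 0.2944]
tool_rot: [0.749, 0.64, 0.113, 0.129]
ft_force: [0.6, 0.3, 0.2]
grip_width: 0.0296
grasp_force: 0.0
```

```bash
python3 - <<'E'
from h import *
plan(BAR-.05*D,D,Y,5)
o=get_obs();c=camera("wrist")
T=np.eye(4);T[:3,:3]=Ro.from_quat(o["tool_rot"]).as_matrix();T[:3,3]=o["eef_pos"]
c["extrinsics"]=np.linalg.inv(T@c["T_tool_cam"]);W=pts(c)-S0
Q=np.stack([W@SX,W@SY,W[...,2]],-1);m=(abs(Q[...,1])<.03)&(Q[...,2]>.165)&(Q[...,2]<.2)&(abs(Q[...,0]-.15)<.04)
P=Q[m];print(m.sum(),np.round(np.percentile(P,[1,50,99],axis=0),4).tolist() if len(P) else "")
m=(Q[...,2]>.165)&(Q[...,2]<.2)&(abs(Q[...,0]-.15)<.04)&(abs(Q[...,1])<.09);print(np.round(np.percentile(Q[m][:,1],[1,99]),3) if m.sum() else "")
cv2.imwrite("pics/w3.png",c["frame"][...,::-1])
E
```

```text
t 17.68 p [ 0.6856 -0.1472  0.2944] q [-13.  21.  16.  65.   2.  86.] F [0.6 0.3 0.2] w 0.0296 gf 0.0
5 rows: 0.0018 -0.0001 -0.0131 -0.0011 -0.0006 0.0003
996 [[0.1452, -0.0292, 0.1776], [0.1488, 0.001, 0.1824], [0.1547, 0.0294, 0.1843]]
[-0.054  0.052]
```

View pics/w3.png

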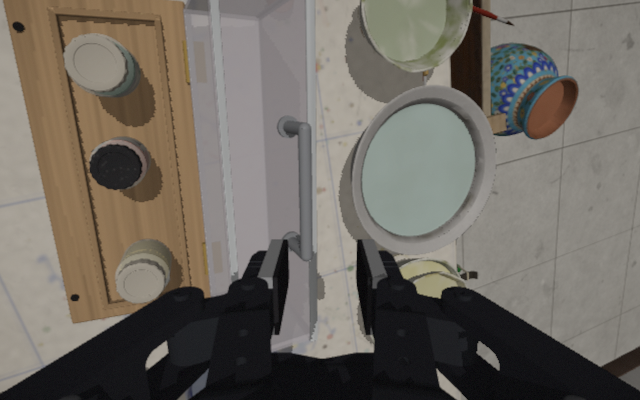

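The wrist view shows the bar at (306,195), running between the finger pads, and the three jars standing at left. The measured bar centre is about stand x 0.1495, z 0.180. I'll descend and grip.

Request:
{"op": "send_rows", "data": {
  "steps": "-0.3 0.002 -0.0002 -0.0132 -0.001 -0.0006 0;-0.3 0.002 -0.0002 -0.0132 -0.001 -0.0006 0;-0.3 0.002 -0.0002 -0.0132 -0.001 -0.0006 0;-0.3 0.002 -0.0002 -0.0132 -0.001 -0.0006 0;-0.3 0.002 -0.0002 -0.0132 -0.001 -0.0006 0"
}}

```text
clock: 18.15
eef_pos: [0.6944, -0.1475, 0.2269]
tool_rot: [0.748, 0.641, 0.111, 0.133]
ft_force: [-0.1, -0.6, -0.6]
grip_width: 0.0296
grasp_force: 0.0
```

Request:
{"op": "send_rows", "data": {
  "steps": "-0.3 0.0046 -0.0006 -0.0132 0 0 0;-0.3 0.0046 -0.0006 -0.0132 0 0 0;-0.3 0.0046 -0.0006 -0.0132 0 0 0;-0.3 0.0046 -0.0006 -0.0132 0 0 0;-0.3 0.0046 -0.0006 -0.0132 0 0 0"
}}

```text
clock: 18.57
eef_pos: [0.7175, -0.1503, 0.1611]
tool_rot: [0.747, 0.641, 0.111, 0.133]
ft_force: [-0.4, -0.5, -0.3]
grip_width: 0.0298
grasp_force: 0.0
```

```bash
python3 - <<'E'
from h import *
plan([.7186,-.1513,.162],D,Y,5)
E
```

```text
t 18.57 p [ 0.7175 -0.1503  0.1611] q [-12.  28.   6.  49.   1.  87.] F [-0.4 -0.5 -0.3] w 0.0298 gf 0.0
5 rows: 0.0002 -0.0002 0.0002 0.0008 -0.0003 -0.0001
```

Request:
{"op": "send_rows", "data": {
  "steps": "-0.8 0 0 0 0 0 0;-1 0 0 0 0 0 0;-1 0 0 0 0 0 0;-1 0 0 0 0 0 0;-1 0 0 0 0 0 0"
}}

```text
clock: 18.98
eef_pos: [0.7162, -0.1499, 0.1615]
tool_rot: [0.748, 0.641, 0.111, 0.131]
ft_force: [0.1, 1.3, -7.9]
grip_width: 0.0081
grasp_force: 58.2
```

Request:
{"op": "send_rows", "data": {
  "steps": "-1 0 0 0 0 0 0;-1 0 0 0 0 0 0;-1 0 0 0 0 0 0;-1 0 0 0 0 0 0;-1 0 0 0 0 0 0"
}}

```text
clock: 19.4
eef_pos: [0.7163, -0.1499, 0.1616]
tool_rot: [0.748, 0.641, 0.111, 0.132]
ft_force: [-2.7, 2.5, -10.7]
grip_width: 0.0074
grasp_force: 58.2
```

```bash
python3 - <<'E'
from h import *
o=get_obs();R=Ro.from_quat(o["tool_rot"]).as_matrix();b=o["eef_pos"]-.019*R[:,2];q=b-S0
print(o["grip_width"],o["ft_force"],b,"S",q@SX,q@SY,b[2])
x,z=q@SX,b[2]-.0185; r=np.hypot(.168,.055)
xh=x-np.sqrt(max(r*r-z*z,0));print("hinge x from z",xh)
for H in(.0745,.0775,xh):
    ph=np.arctan2(z,H-x)-np.arctan2(.055,.168);print(H,"theta",ph,"r",np.hypot(z,H-x))
E
```

```text
0.007356981811574574 [ -2.70919515   2.5045429  -10.68440596] [ 0.70990825 -0.14890574  0.17947696] S 0.14693843168159945 0.0010985943706685885 0.17947696413033562
hinge x from z 0.0738944927175715
0.0745 theta 1.6772601628873758 r 0.17652452907488272
0.0775 theta 1.6616546166329162 r 0.17531479907588954
0.0738944927175715 theta 1.6803838008058374 r 0.17677386684688437
```

```bash
cat >> h.py <<'E'
def arc(t0,t1,n,H=.0745):
    f=lambda t:np.array([H-(.168*np.cos(t)-.055*np.sin(t)),.0185+.168*np.sin(t)+.055*np.cos(t)])
    T=np.linspace(t0,t1,n+1);out=[]
    for a,b in zip(T,T[1:]):
        d=f(b)-f(a);v=d[0]*SX+d[1]*Z;out.append("-1 "+" ".join(f"{k:.4f}" for k in v)+" 0 0 0")
    for i in range(0,n,5): print(";".join(out[i:i+5]))
def bar():
    o=get_obs();R=Ro.from_quat(o["tool_rot"]).as_matrix();q=o["eef_pos"]-.019*R[:,2]-S0;x,z=q@SX,q[2]-.0185
    print("t",o["clock"],"S",np.round([x,q@SY,q[2]],4),"r",round(np.hypot(.0745-x,z),4),"theta",round(np.arctan2(z,.0745-x)-np.arctan2(.055,.168),3),"F",np.round(o["ft_force"],1),"w",o["grip_width"])
E
python3 -c "
from h import *
arc(1.677,1.2,10);arc(1.2,.7,10)"
```

```text
-1 -0.0077 0.0012 0.0033 0 0 0;-1 -0.0078 0.0012 0.0029 0 0 0;-1 -0.0079 0.0012 0.0025 0 0 0;-1 -0.0081 0.0012 0.0021 0 0 0;-1 -0.0082 0.0013 0.0017 0 0 0
-1 -0.0082 0.0013 0.0013 0 0 0;-1 -0.0083 0.0013 0.0009 0 0 0;-1 -0.0083 0.0013 0.0005 0 0 0;-1 -0.0083 0.0013 0.0001 0 0 0;-1 -0.0083 0.0013 -0.0003 0 0 0
-1 -0.0087 0.0013 -0.0007 0 0 0;-1 -0.0087 0.0013 -0.0011 0 0 0;-1 -0.0086 0.0013 -0.0016 0 0 0;-1 -0.0085 0.0013 -0.0020 0 0 0;-1 -0.0084 0.0013 -0.0024 0 0 0
-1 -0.0083 0.0013 -0.0029 0 0 0;-1 -0.0081 0.0013 -0.0033 0 0 0;-1 -0.0079 0.0012 -0.0037 0 0 0;-1 -0.0077 0.0012 -0.0041 0 0 0;-1 -0.0075 0.0012 -0.0045 0 0 0
```

Request:
{"op": "send_rows", "data": {
  "steps": "-1 -0.0077 0.0012 0.0033 0 0 0;-1 -0.0078 0.0012 0.0029 0 0 0;-1 -0.0079 0.0012 0.0025 0 0 0;-1 -0.0081 0.0012 0.0021 0 0 0;-1 -0.0082 0.0013 0.0017 0 0 0"
}}

```text
clock: 19.82
eef_pos: [0.6765, -0.1437, 0.1748]
tool_rot: [0.748, 0.641, 0.111, 0.132]
ft_force: [1.2, 2.0, -10.3]
grip_width: 0.0079
grasp_force: 59.1
```

```bash
python3 -c "
from h import *
bar()"
```

```text
t 19.8167 S [0.1066 0.0011 0.1927] r 0.1771 theta 1.437 F [  1.2   2.  -10.3] w 0.007891981463291306
```

Tracking is good and the forces are small. I'll continue.

Request:
{"op": "send_rows", "data": {
  "steps": "-1 -0.0082 0.0013 0.0013 0 0 0;-1 -0.0083 0.0013 0.0009 0 0 0;-1 -0.0083 0.0013 0.0005 0 0 0;-1 -0.0083 0.0013 0.0001 0 0 0;-1 -0.0083 0.0013 -0.0003 0 0 0"
}}

```text
clock: 20.23
eef_pos: [0.6365, -0.1376, 0.1785]
tool_rot: [0.747, 0.641, 0.112, 0.134]
ft_force: [5.6, 0.8, -18.7]
grip_width: 0.0078
grasp_force: 57.9
```

Request:
{"op": "send_rows", "data": {
  "steps": "-1 -0.0087 0.0013 -0.0007 0 0 0;-1 -0.0087 0.0013 -0.0011 0 0 0;-1 -0.0086 0.0013 -0.0016 0 0 0;-1 -0.0085 0.0013 -0.0020 0 0 0;-1 -0.0084 0.0013 -0.0024 0 0 0"
}}

```text
clock: 20.65
eef_pos: [0.5958, -0.1312, 0.1729]
tool_rot: [0.747, 0.641, 0.114, 0.136]
ft_force: [-1.2, 4.1, 4.8]
grip_width: 0.0076
grasp_force: 61.1
```

```bash
python3 -c "
from h import *
bar()"
```

```text
t 20.65 S [0.0248 0.0011 0.1907] r 0.1792 theta 0.974 F [-1.2  4.1  4.8] w 0.007607461002528803
```

Request:
{"op": "send_rows", "data": {
  "steps": "-1 -0.0083 0.0013 -0.0029 0 0 0;-1 -0.0081 0.0013 -0.0033 0 0 0;-1 -0.0079 0.0012 -0.0037 0 0 0;-1 -0.0077 0.0012 -0.0041 0 0 0;-1 -0.0075 0.0012 -0.0045 0 0 0"
}}

```text
clock: 21.07
eef_pos: [0.5597, -0.1257, 0.1587]
tool_rot: [0.746, 0.641, 0.117, 0.139]
ft_force: [4.8, 3.6, -0.9]
grip_width: 0.0079
grasp_force: 59.1
```

```bash
python3 -c "
from h import *
bar();arc(.71,.25,10);arc(.25,0,10)"
```

```text
t 21.0667 S [-0.0118  0.0011  0.1764] r 0.18 theta 0.754 F [ 4.8  3.6 -0.9] w 0.007913525643943627
-1 -0.0068 0.0010 -0.0044 0 0 0;-1 -0.0066 0.0010 -0.0047 0 0 0;-1 -0.0063 0.0010 -0.0050 0 0 0;-1 -0.0061 0.0009 -0.0053 0 0 0;-1 -0.0059 0.0009 -0.0056 0 0 0
-1 -0.0056 0.0009 -0.0058 0 0 0;-1 -0.0053 0.0008 -0.0061 0 0 0;-1 -0.0051 0.0008 -0.0063 0 0 0;-1 -0.0048 0.0007 -0.0065 0 0 0;-1 -0.0045 0.0007 -0.0068 0 0 0
-1 -0.0023 0.0004 -0.0038 0 0 0;-1 -0.0022 0.0003 -0.0038 0 0 0;-1 -0.0021 0.0003 -0.0039 0 0 0;-1 -0.0020 0.0003 -0.0039 0 0 0;-1 -0.0019 0.0003 -0.0040 0 0 0
-1 -0.0018 0.0003 -0.0040 0 0 0;-1 -0.0017 0.0003 -0.0041 0 0 0;-1 -0.0016 0.0003 -0.0041 0 0 0;-1 -0.0015 0.0002 -0.0041 0 0 0;-1 -0.0014 0.0002 -0.0042 0 0 0
```

Request:
{"op": "send_rows", "data": {
  "steps": "-1 -0.0068 0.0010 -0.0044 0 0 0;-1 -0.0066 0.0010 -0.0047 0 0 0;-1 -0.0063 0.0010 -0.0050 0 0 0;-1 -0.0061 0.0009 -0.0053 0 0 0;-1 -0.0059 0.0009 -0.0056 0 0 0"
}}

```text
clock: 21.48
eef_pos: [0.5275, -0.1207, 0.1353]
tool_rot: [0.746, 0.641, 0.117, 0.139]
ft_force: [-10.6, 6.5, 15.6]
grip_width: 0.0076
grasp_force: 62.1
```

Request:
{"op": "send_rows", "data": {
  "steps": "-1 -0.0056 0.0009 -0.0058 0 0 0;-1 -0.0053 0.0008 -0.0061 0 0 0;-1 -0.0051 0.0008 -0.0063 0 0 0;-1 -0.0048 0.0007 -0.0065 0 0 0;-1 -0.0045 0.0007 -0.0068 0 0 0"
}}

```text
clock: 21.9
eef_pos: [0.499, -0.1163, 0.1006]
tool_rot: [0.747, 0.641, 0.115, 0.136]
ft_force: [-11.4, 6.6, 11.8]
grip_width: 0.0078
grasp_force: 63.3
```

```bash
python3 -c "
from h import *
bar()"
```

```text
t 21.9 S [-0.0731  0.0011  0.1184] r 0.1782 theta 0.279 F [-11.4   6.6  11.8] w 0.007825754750274914
```

Request:
{"op": "send_rows", "data": {
  "steps": "-1 -0.0022 0.0003 -0.0038 0 0 0;-1 -0.0022 0.0003 -0.0038 0 0 0;-1 -0.0021 0.0003 -0.0039 0 0 0;-1 -0.0020 0.0003 -0.0039 0 0 0;-1 -0.0019 0.0003 -0.0040 0 0 0"
}}

```text
clock: 22.32
eef_pos: [0.4877, -0.1145, 0.0798]
tool_rot: [0.747, 0.641, 0.114, 0.135]
ft_force: [-11.3, 6.3, 8.3]
grip_width: 0.0079
grasp_force: 63.9
```

Request:
{"op": "send_rows", "data": {
  "steps": "-1 -0.0018 0.0003 -0.0040 0 0 0;-1 -0.0017 0.0003 -0.0040 0 0 0;-1 -0.0016 0.0003 -0.0040 0 0 0;-1 -0.0015 0.0002 -0.003 0 0 0;-1 -0.001 0.0002 -0.002 0 0 0"
}}

```text
clock: 22.73
eef_pos: [0.4807, -0.1135, 0.0625]
tool_rot: [0.747, 0.641, 0.114, 0.135]
ft_force: [-7.7, 6.0, 4.9]
grip_width: 0.0076
grasp_force: 64.2
```

```bash
python3 -c "
from h import *
bar()"
```

```text
t 22.7333 S [-0.0915  0.0011  0.0803] r 0.1772 theta 0.04 F [-7.7  6.   4.9] w 0.007618093408465012
```

Request:
{"op": "send_rows", "data": {
  "steps": "-1 -0.0004 0 -0.001 0 0 0;-1 -0.0004 0 -0.001 0 0 0;-1 -0.0004 0 -0.001 0 0 0;-1 -0.0004 0 -0.001 0 0 0;-1 -0.0004 0 -0.001 0 0 0"
}}

```text
clock: 23.15
eef_pos: [0.4792, -0.1132, 0.0579]
tool_rot: [0.747, 0.641, 0.115, 0.135]
ft_force: [-8.0, 6.4, 5.6]
grip_width: 0.0073
grasp_force: 64.3
```

Request:
{"op": "send_rows", "data": {
  "steps": "-1 0 0 -0.001 0 0 0;-1 0 0 -0.001 0 0 0;-1 0 0 0 0 0 0;-1 0 0 0 0 0 0;-1 0 0 0 0 0 0"
}}

```text
clock: 23.57
eef_pos: [0.4788, -0.1131, 0.0558]
tool_rot: [0.747, 0.641, 0.114, 0.135]
ft_force: [-9.6, 5.8, 7.1]
grip_width: 0.0075
grasp_force: 65.7
```

```bash
python3 -c "
from h import *
bar()"
```

```text
t 23.5667 S [-0.0935  0.0011  0.0736] r 0.1768 theta 0.001 F [-9.6  5.8  7.1] w 0.007460919131213723
```

Request:
{"op": "send_rows", "data": {
  "steps": "-1 0 0 -0.001 0 0 0;-1 0 0 0 0 0 0;-1 0 0 -0.001 0 0 0;-1 0 0 0 0 0 0;-1 0 0 0 0 0 0"
}}

```text
clock: 23.98
eef_pos: [0.4789, -0.1132, 0.0556]
tool_rot: [0.747, 0.641, 0.115, 0.136]
ft_force: [-20.1, 9.5, 27.8]
grip_width: 0.0073
grasp_force: 68.1
```

Request:
{"op": "send_rows", "data": {
  "steps": "-1 0 0 -0.001 0 0 0;-1 0 0 0 0 0 0;-1 0 0 0 0 0 0;-1 0 0 0 0 0 0;-1 0 0 0 0 0 0"
}}

```text
clock: 24.4
eef_pos: [0.4789, -0.1132, 0.0556]
tool_rot: [0.747, 0.641, 0.115, 0.136]
ft_force: [-26.8, 9.8, 37.3]
grip_width: 0.0077
grasp_force: 69.3
```

```bash
python3 -c "
from h import *
bar()"
```

```text
t 24.4 S [-0.0934  0.0011  0.0734] r 0.1766 theta -0.001 F [-26.8   9.8  37.3] w 0.007719801458934221
```

Shut and seated. I'll take the load off, release and retreat.

Request:
{"op": "send_rows", "data": {
  "steps": "-1 0 0 0.001 0 0 0;-1 0 0 0.001 0 0 0;-1 0 0 0.001 0 0 0;-0.6 0 0 0 0 0 0;-0.4 0 0 0 0 0 0"
}}

```text
clock: 24.82
eef_pos: [0.4817, -0.1153, 0.0567]
tool_rot: [0.747, 0.64, 0.115, 0.138]
ft_force: [-1.2, -0.3, -0.1]
grip_width: 0.0255
grasp_force: 0.0
```

Request:
{"op": "send_rows", "data": {
  "steps": "-0.4 0 0 0 0 0 0;-0.4 -0.0017 0.0003 0.0047 0 0 0;-0.4 -0.0034 0.0005 0.0094 0 0 0;-0.4 -0.0068 0.001 0.019 0 0 0;-0.4 -0.0068 0.001 0.019 0 0 0"
}}

```text
clock: 25.23
eef_pos: [0.4584, -0.111, 0.1048]
tool_rot: [0.748, 0.641, 0.111, 0.133]
ft_force: [0.6, -0.8, -0.3]
grip_width: 0.0254
grasp_force: 0.0
```

Request:
{"op": "send_rows", "data": {
  "steps": "-0.4 -0.0068 0.001 0.019 0 0 0;-0.4 -0.01 -0.02 0.03 0 0 0;-0.4 -0.02 -0.03 0.02 0 0 0;-0.4 -0.02 -0.03 0 0 0 0;-0.4 -0.02 -0.03 0 0 0 0"
}}

```text
clock: 25.65
eef_pos: [0.3827, -0.222, 0.1765]
tool_rot: [0.746, 0.642, 0.112, 0.137]
ft_force: [0.6, 0.1, 0.1]
grip_width: 0.0255
grasp_force: 0.0
```

Request:
{"op": "send_rows", "data": {
  "steps": "-0.4 -0.01 -0.03 0 0 0 0;-0.4 -0.01 -0.03 0 0 0 0;-0.4 0 -0.03 0 0 0 0;-0.4 0 0 0 0 0 0;-0.4 0 0 0 0 0 0"
}}

```text
clock: 26.07
eef_pos: [0.3616, -0.3119, 0.1737]
tool_rot: [0.748, 0.64, 0.111, 0.134]
ft_force: [0.0, -0.2, 0.1]
grip_width: 0.0256
grasp_force: 0.0
```

```bash
python3 - <<'E'
from h import *
bar();ims=[]
for n in("top","scene"):
    c=camera(n);W=pts(c)-S0;Q=np.stack([W@SX,W@SY,W[...,2]],-1)
    m=(abs(Q[...,1])<.045)&(abs(Q[...,0]+.0935)<.012)&(Q[...,2]>.05)&(Q[...,2]<.12);P=Q[m];print(n,"bar",len(P),np.round(np.percentile(P,[5,50,95],axis=0),4).tolist() if len(P) else "")
    m=(abs(Q[...,1])<.15)&(abs(Q[...,0])<.05)&(Q[...,2]>.09)&(Q[...,2]<.14);print("cover top",m.sum(),np.nanmedian(Q[m],0) if m.sum() else "")
    u0,v0=(190,110) if n=="top" else (230,100);ims.append(cv2.resize(c["frame"][v0:v0+195,u0:u0+260],(400,300),interpolation=cv2.INTER_CUBIC))
cv2.imwrite("pics/end.png",np.hstack(ims)[...,::-1])
E
```

```text
t 26.0667 S [-0.1788 -0.2131  0.1915] r 0.3068 theta 0.283 F [ 0.  -0.2  0.1] w 0.025562475821506007
top bar 127 [[-0.0982, -0.039, 0.0726], [-0.0939, -0.0004, 0.0758], [-0.0892, 0.0392, 0.0789]]
cover top 4395 [-0.0003707   0.00060659  0.09635469]
scene bar 68 [[-0.1006, -0.0378, 0.0701], [-0.0965, -0.0002, 0.0752], [-0.0905, 0.0374, 0.0793]]
cover top 1674 [-0.00109152  0.006412    0.09635571]
```

View pics/end.png

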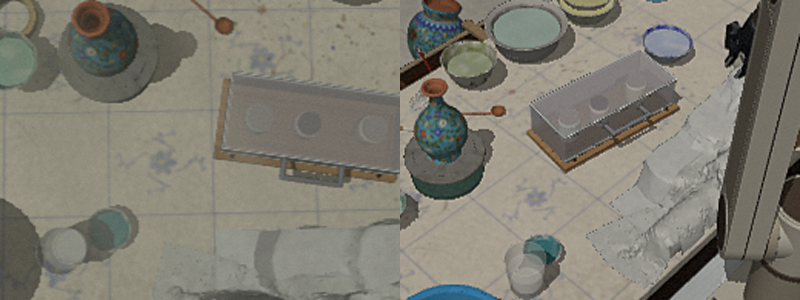

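The cover is shut, with its top at 0.096 m plus the known 1.5 mm bias. All three jars stand under it at (260,120), (308,124) and (373,128) in the left half. The glass and saucer have not moved, and the robot is clear of everything.

```bash
python3 -c "
from workcell import *
print(job_done())"
```

```text
the job is handed in; nothing more can be done
None
```

Both fallen jars now stand upright, caps up, beside the third jar on the stand; the dust cover was lowered under control until fully shut over all three, and the job was handed in at about 26 s.

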